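# Slide the trolley hook home on the kitchen rail

## Robot

A 7-joint arm with a two-finger parallel gripper is mounted at the origin on the work surface. World frame = base frame: x ahead of the robot, y to its left, z up, the work surface at z = 0. Lengths are in m, angles in degrees, forces in N, time in s.
With the tool pointing down it reaches from about 0.4 to 0.85 m from the base axis. Payload 6.9 kg.
Tool frame: the origin (TCP) lies midway between the tips of the shut fingers; the grasp point (between the pads) lies 19 mm behind it; z points along the fingers, y is the line along which they close (so a half turn about z gives the same grasp; the last joint's range is limited). The gripper opens to 85 mm and grips with 20 to 120 N. Pads are 22 mm wide; open, the fingers measure 114 mm over their backs; the gripper's body (76 mm by 85 mm) begins 54 mm behind the grasp point. The pads swing forward as they close: fully open they stand 13 mm farther back than shut.
Start: joints at [71.591, 29.078, -13.613, 85.955, 7.202, 65.827, -8.869], TCP at [0.259, -0.569, 0.231] pointing down, gripper open.
Joint ranges: [-176.47, 176.47], [-13.61, 117.27], [-81.72, 77.17], [0.22, 143.17], [-87.28, 267.28], [10, 112.55], [-165.47, 165.47]. Speed limits (degrees/s): [136.94, 136.94, 180, 180, 180, 180, 180].

## Interface

Orientations are given as a 3x3 rotation matrix whose columns are the frame's x, y, z axes.
In Python, from cell import manip gives the robot as it stands.
- The arm moves only by the tool move_arm, never from a script. Its argument "commands" is a list of rows, each a list of 7 numbers: the shift along the tool's x, y, z in cm, then the turn, a rotation vector about the tool's x, y, z in rad, then the gripper's target within -1 to 1 (shut at 1, half-way at 0, fully open at -1). In form: [[dx, dy, dz, ax, ay, az, gripper], ...]. A call has 1 to 5 rows; each row is the pose to reach, as a shift and turn from the pose commanded when the call began, along the tool's axes at that moment; what a row does not reach only later rows make up. A row lasts 1/12 s, in which the tool goes at most 41.7 mm and 7.16 degrees, less where a joint would pass 70% of its speed; a pose out of reach is approached as far as the arm can. A call with a gripper value outside its range is refused whole. The fingers move at their own pace and stop on an object; "grip_force" is the grip in N (left out, the last holds). Time passes only in rows, so rows that repeat a pose let the fingers close. It gives the time, the measured TCP pose, the force, the opening and the grip force at its end, in the units of the state.
- manip.observe(): the state, without advancing time (a new reading comes with each control period).
- manip.snapshot(name): name is "side" or "top"; returns (picture, depth): 420x560x3 uint8, red, green, blue; 420x560 float32, m along the optical axis (not along the pixel's ray), 0 where there is no reading.
- manip.camera_model(name): a dict with "intrinsics" (3x3 intrinsics, pixels), "rvec" (rotation vector, rad) and "tvec" (3), from world to camera coordinates, as OpenCV has them. Camera axes: x right, y down, z forward; pixel columns grow to the right and rows downward; lengths in m; the calibration is good to about 2 mm. A picture is of the moment at which its call begins. camera_model takes no time and is no camera call.
- manip.job_done(): hands the job in; it is judged then, once.
The state is a dict: "t": time; "qpos": joint angles; "joint_vel": joint speeds; "joint_torque": joint torques, N m; "tcp_pos": TCP position; "orientation": TCP orientation; "force": force on the tool from outside, world axes, zero at the start; "ft_torque": the same for the moment, N m; "finger_gap": finger opening in m; "finger_force": force on a finger pad.
Only numpy, scipy, OpenCV 4.12 (cv2) and the standard library are available. Lean on these libraries where they do the work, as an engineer would, in place of code of your own. Each camera call takes 0.05 s, during which the arm holds its last target. There are 200 camera calls.

## Task

Take the loose trolley hook out of the sheet pan, feed its runner, round nose first, into the open end of the rail and slide it along, past the sprung catch and against the sprung buffer, until the catch snaps out behind it; then let go, so that it stays held there. Do it gently, by feel: nothing on the rail should be pressed with more than about 15 newtons. Leave the bowl, jar, pastry ring and honey dipper where they are.

Things in the scene. Friction and masses are not known exactly. Their poses are not given: they have to be found in the camera images.
- hanger: Trolley hook, 0.1-0.17 kg, upright in the sheet pan. Origin: underside of the runner, below the grip; z up, x to the round nose. Steel runner 20 wide (y), 10 high, x -18 (square tail) to +18 (nose, half circle radius 10). Neck 16 (x) x 8 (y), z 10 to 19. A 5 mm wire hook leaves the grip's foot to -y at z 21, reaching y -49, z 5 to 24; it hangs on the rail's -y side.
- grip (a point): Middle of the hook's wooden grip block, 37 above the runner's underside. Block 20 (x) x 14 (y) x 38 high: hold by the x faces or the y faces, from above. Axes as the hook's.
- rail: Fixed aluminium rail on posts. Origin on the counter under the start of the closed part; z up, x along the rail from the open end inwards, y across. Channel floor at z 100. Closed part x 0 to 240: inside 22.4 wide (1.2 play each side of the runner), 12 high (2 play above it); lips z 112 to 115 leave a middle slot 12 wide for the neck. Outside width 28.4.
- landing (a point): Middle of the rail's open landing, on its floor at x -32, z 100 of the rail. The landing (x -60 to 0) is level with the channel floor, 50 wide, open above, with guide walls 12 high that narrow from 44 apart at x -45 to 22.4 at x 0: set the runner down here from above, slowly (a touch at over 10 mm/s is a jolt), and slide it in.
- catch (a joint): Sprung catch in the rail's +y wall, m: 0 = fully out, 4.5 mm into the channel; grows to 0.0045 (at most 0.007) as the runner pushes it aside. It has a slope 10 long towards the open end and a square back face that holds the tail of a runner that has passed. Dark housing outside the wall, y 24 to 38, 15 high over the channel floor.
- buffer (a joint): Sprung buffer pin, 8 thick, in the stop, m: 0 = out, grows as the runner's nose presses it (0.0055 = flush, the nose then on the rigid stop). Free pin tip is 33 past the catch's back face; a seated runner (36 long) presses it 3, which holds its tail on the catch. 2.5 further is the rigid stop. Felt along the rail: 2 to 9 N past catch and buffer, then a steep rise.
- rail_end (a point): Far end of the rail: channel floor at x 240. The steel stop clamp with catch and buffer is set somewhere along the closed part and not measured: its rigid face is 100 to 200 past the rail's origin, the catch's back face 38.5 nearer the open end. A top plate 18 over the channel floor (screw head 21) lies 6 to 26 behind the face; its cheeks reach y -18 and +20.
- pan: Fixed aluminium sheet pan 260 (x) x 200 (y), rim 21 high, floor 5 thick; origin under its centre.
- bowl: Pink plastic bowl, 130 across, 60 high; bystander. Origin under its centre.
- jar: Glass jar with steel lid, 72 across, 110 high; bystander. Origin under its centre.
- pastry_ring: Steel pastry ring, 80 across, 45 high; bystander. Origin under its centre.
- dipper: Wooden honey dipper lying down, 155 long; bystander. Origin below its axis on the slab, x towards the grooved head.
Not all that is in view belongs to the job. Leave any green or pink look-alike of the hanger alone.

How it is judged:
By the outcome, as a careful person would: the job done as asked, in the order asked, and still so for the second after the job is handed in, with the robot touching nothing.
It also fails if it takes over 69 s, if anything falls off the work surface, if the arm or the gripper's body presses on something with over 40 N, if the wrist force passes 120 N, or if a joint passes its speed limit or range.

## Working session

There is one attempt and no reset: what is moved stays moved. The work goes in short steps, Python scripts to look and compute and a tool call to move; the robot and the scene stay as the last step left them, time stands still between calls to the robot, and variables do not carry over. Pictures are saved under pics/ and viewed, at most 10 in all, crops included, and the job is handed in when it is done.

Besides the shell and the picture viewer there is one more tool, called after ">>>" by a JSON object that holds its "api" and its "payload", one argument or row to a line. move_arm: Moves the arm, as the interface text tells. Its arguments: {"type":"object","properties":{"commands":{"type":"array"},"grip_force":{"type":"number"}},"required":["commands"]}

```bash
mkdir -p pics
python3 - <<'E'
from cell import manip
import cv2,numpy as np
for n in("side","top"):
    p,d=manip.snapshot(n); cv2.imwrite(f"pics/{n}0.png",p[:,:,::-1]); np.savez(f"{n}0.npz",p=p,d=d)
    c=manip.camera_model(n); R=cv2.Rodrigues(np.array(c["rvec"]))[0]; print(n,np.round(c["intrinsics"],1).tolist(),(-R.T@np.ravel(c["tvec"])).round(3),R[2].round(3))
s=manip.observe();print(s["t"],np.round(s["orientation"],3).tolist(),s["tcp_pos"])
E
```

```text
side [[395.6, 0.0, 275.9], [0.0, 395.6, 212.2], [0.0, 0.0, 1.0]] [ 0.538 -1.075  0.821] [ 0.073  0.795 -0.602]
top [[546.9, 0.0, 279.2], [0.0, 546.9, 214.1], [0.0, 0.0, 1.0]] [ 0.424 -0.083  1.594] [ 0.131  0.003 -0.991]
0.1 [[0.91, 0.414, -0.001], [0.414, -0.91, 0.001], [-0.0, -0.002, -1.0]] [ 0.2584728  -0.56855329  0.23050353]
```

View pics/top0.png

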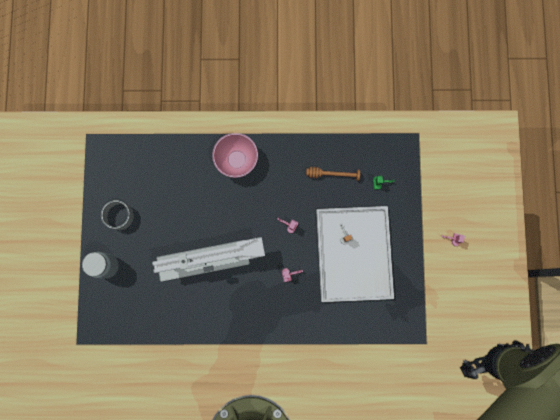

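View pics/side0.png

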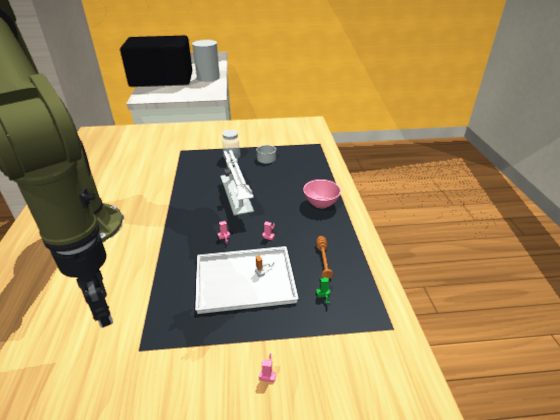

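Top view candidates for the hanger: the wooden-grip hook in the pan (346,238), pinks at (290,226), (291,274) and (456,239), green at (382,182). I choose the wooden/steel one in the pan. The rail's wide landing looks to be at the right end (262,247). I'll check both in close crops.

```bash
cat > h.py <<'E'
from cell import manip
import cv2,numpy as np
def cam(n):
    c=manip.camera_model(n); return np.array(c["intrinsics"]),cv2.Rodrigues(np.array(c["rvec"],float))[0],np.ravel(c["tvec"])
def ray(n,u,v,z):
    K,R,t=cam(n); C=-R.T@t; d=R.T@np.linalg.inv(K)@np.array([u,v,1.]); return C+d*(z-C[2])/d[2]
def cloud(n,d):
    K,R,t=cam(n); v,u=np.mgrid[0:420,0:560]; P=np.stack([(u-K[0,2])/K[0,0]*d,(v-K[1,2])/K[1,1]*d,d],-1); return (P-t)@R
def proj(n,P):
    K,R,t=cam(n); q=(np.atleast_2d(P)@R.T+t)@K.T; return q[:,:2]/q[:,2:]
E
python3 - <<'E'
from h import *
t=np.load("top0.npz");s=np.load("side0.npz")
a=cv2.resize(t["p"][212:262,320:370],(400,400),interpolation=cv2.INTER_CUBIC)
b=cv2.resize(s["p"][245:285,240:280],(400,400),interpolation=cv2.INTER_CUBIC)
cv2.imwrite("pics/c1.png",np.hstack([a,b])[:,:,::-1])
a=cv2.resize(t["p"][230:290,145:275],(780,360),interpolation=cv2.INTER_CUBIC)
cv2.imwrite("pics/c2.png",a[:,:,::-1])
P=cloud("top",t["d"]);np.set_printoptions(linewidth=250)
print("hanger z",(P[226:248:1,334:358,2]*1000).round().astype(int))
print("xyz",P[238,347],P[280,380])
print("rail z");print((P[234:284:3,150:270:4,2]*1000).round().astype(int))
E
```

```text
hanger z [[ 9 -1  3  7  1  5 -2 13  8  4  8  3 12 -5 12  5  2 12  3  5 12  7  8 10]
 [ 5  6  4  6  6  3  2 16 15  4  4  7  8  1  6  3  7  8  1  6  2  7  0  4]
 [ 8  2  3  8  7  5  7  0 16 14 -2  4  2 -2  1  7  5  1  2  1 11  2  4  3]
 [ 8 10 10  4  8  4  9  4 21 29  6  8 11  7  2  4 15  5  3  2  6  5  5  9]
 [ 9 -3 13  5 -1  0  5  8  9 26 28  4  3  2  6  5  6  9 10 10  2  4  8  4]
 [ 2  6  1  7  2 -1 11  7  6 29 30  4 10 13  3  7  7  2  3  3 11  3  9 10]
 [ 1  1  7 11 11  8  8  8 10  6 30 27  6  9 12  0  5  6  9  8  4 17  3 10]
 [ 7  8  5  2  4  4  2  9 12  5 30 28  1  9  1  4 11 13  4  5  2  5  7 -1]
 [11 14  4  2  3  4  6  7  3  3  7 27  9  6  7  4 -1  5  7  9 10  9  2  6]
 [ 5 15  6 -2  3  2  9  6  1  3  6 30 30  9 16 63 65 15  7  9  5  5 11 11]
 [ 7  3 12  9 14  5  6  8  3 14 10 22 69 64 58 60 63 65  9  5  6  4  8  2]
 [ 0  8  7  3 10  6  8  9  5 10 57 60 65 67 64 63 58 60 16  9  5  6  6  7]
 [ 7  3  5  3  5 10 11 12  9 28 53 54 55 63 64 65 58 60 57  6  3  4  5  9]
 [ 4  2  6  9 11  8  6 15 13 17 42 62 60 57 64 65 61 60 58 12  6 10  6  2]
 [ 5  2  6  8 11  7  8 17 16 17 30 52 59 
[... 2548 characters left out ...]
1    4  110  114   12    6    0   -3   -1    1    8    2   -2    0    4    7   -3    5]
 [   3   -3    5    6    7    1   10 1594    6    7    4    0   10    7    0    5    5    5    1    2    7    1    3    6   -3    3    5    4   -2    1]
 [   3    6   -2    7    8    1    3   11    2    8    1    5    2    1    9    1   -3    2    6    2   -2    9   -4    1    5    1    8    8    9   -2]
 [   2    4   -1    4    8   11    1    2    4    5   -3   -1   -7    5    8    6    3    3   -3    3    3    2    5   -3    3   -5    6    4   -1    3]
 [   2   -3   -4    9    1    5    8    2    0    6    3    3    3    1    2    1    3   -3    2    8   13    2   -1   -6    6    0    2   -3    3   -1]]
```

View pics/c1.png

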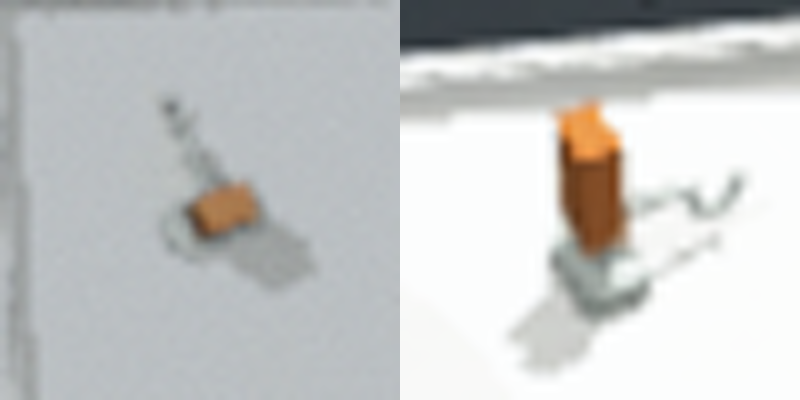

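View pics/c2.png

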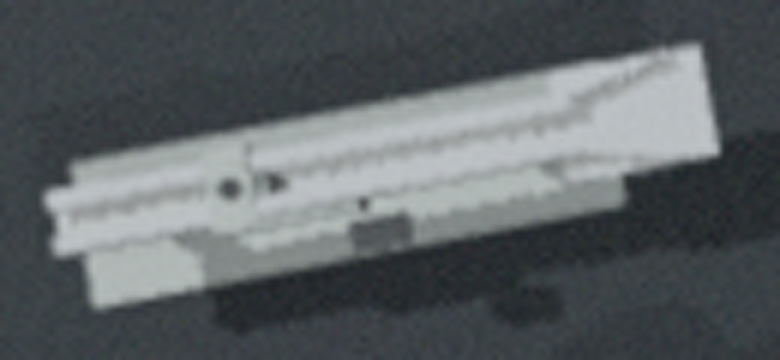

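The close crops confirm it: the wooden grip is at top (348,238). The hook wire leaves up-left, so the nose points image left and down, towards world +y. The rail has its landing at the right end (crop 710,98), the catch housing below it (crop 382,232), and the top plate and screw at about crop (230,188). Next I'll fit both poses by silhouette.

```bash
cat > fit.py <<'E'
from h import *
from scipy.optimize import minimize
def hullmask(n,P,S=8,box=None):
    u0,v0,u1,v1=box; q=(proj(n,P)-[u0,v0]+.5)*S
    m=np.zeros(((v1-v0)*S,(u1-u0)*S),np.uint8); cv2.fillConvexPoly(m,cv2.convexHull(q.astype(np.float32)).astype(np.int32),1); return cv2.resize(m.astype(np.float32),(u1-u0,v1-v0),interpolation=cv2.INTER_AREA)
def block(x,y,a,z0,z1,X,Y):
    c,s=np.cos(a),np.sin(a); return np.array([[x+c*p-s*q,y+s*p+c*q,z] for p in X for q in Y for z in(z0,z1)])
def best(f,x0,st):
    r=None
    for i in range(4):
        r=minimize(f,x0 if r is None else r.x,method="Nelder-Mead",options=dict(initial_simplex=np.vstack([(x0 if r is None else r.x)]+[(np.array(x0 if r is None else r.x)+np.eye(3)[k]*st[k]/(1+i)) for k in range(3)]),xatol=1e-5,fatol=1e-4))
    return r.x,r.fun
E
python3 - <<'E'
from fit import *
t=np.load("top0.npz");s=np.load("side0.npz")
dat={}
for n,D,box in(("top",t,(325,220,370,260)),("side",s,(240,245,285,290))):
    p=D["p"][box[1]:box[3],box[0]:box[2]].astype(float); o=np.clip(((p[...,0]-p[...,2])/p[...,0].clip(1)-.1)/.35,0,1)
    dat[n]=(box,o); print(n,o.sum())
for ns in(["top"],["side"],["top","side"]):
    f=lambda v:sum(np.abs(hullmask(n,block(*v,.023,.061,(-.01,.01),(-.007,.007)),box=dat[n][0])-dat[n][1]).sum() for n in ns)
    for a0 in (1.75,2.0,2.25):
        x,e=best(f,[.557,-.269,a0],[.006,.006,.2]); print(ns,x.round(4),np.degrees(x[2]).round(1),round(e,1))
# rail from depth cloud
P=cloud("top",t["d"])[225:295,140:275].reshape(-1,3); P=P[(P[:,2]>.085)&(P[:,2]<.14)]
r=cv2.minAreaRect((P[:,:2]*1000).astype(np.float32)); print("cloud",len(P),r)
np.save("railpts.npy",P)
c=P[:,:2].mean(0); a=np.radians(101)
def q(v):
    d=P[:,:2]-v[:2]; cs,sn=np.cos(v[2]),np.sin(v[2]); X=d@[cs,sn]; Y=d@[-sn,cs]
    # signed distance outside the footprint, plus coverage
    d1=np.hypot(np.maximum(abs(X-.09)-.15,0),np.maximum(abs(Y)-.0142,0)); d2=np.hypot(np.maximum(abs(X+.03)-.03,0),np.maximum(abs(Y)-.025,0)); 
    h=np.hypot(np.maximum(abs(X-.11)-.15,0)*1,np.maximum(abs(Y-.026)-.012,0)); 
    m=Y>.017
    dd=np.minimum(d1,d2); dd=np.where((X>.04)&(Y>.0142),0,dd); return np.minimum(dd,.006).sum()*1000
for z in range(1):
    x,e=best(q,[c[0]+.09*.19,c[1]-.09*.98,a],[.01,.01,.05]); print("rail",x.round(4),np.degrees(x[2]),e)
E
```

```text
top 36.4820213457348
side 79.67731688059291
['top'] [ 0.5608 -0.2729  2.0043] 114.8 11.5
['top'] [ 0.5602 -0.2723  2.1073] 120.7 11.5
['top'] [ 0.56   -0.2723  2.0675] 118.5 11.5
['side'] [ 0.5614 -0.2736  1.6758] 96.0 9.4
['side'] [ 0.5614 -0.2736  1.6788] 96.2 9.4
['side'] [ 0.5617 -0.273   1.6899] 96.8 9.5
['top', 'side'] [ 0.5613 -0.2733  1.7044] 97.7 24.4Traceback (most recent call last):
  File "<stdin>", line 10, in <module>
  File "fit.py", line 11, in best
    r=minimize(f,x0 if r is None else r.x,method="Nelder-Mead",options=dict(initial_simplex=np.vstack([(x0 if r is None else r.x)]+[(np.array(x0 if r is None else r.x)+np.eye(3)[k]*st[k]/(1+i)) for k in range(3)]),xatol=1e-5,fatol=1e-4))
    res = _minimize_neldermead(fun, x0, args, callback, bounds=bounds,
                               **options)
    fxcc = func(xcc)
    fx = function(np.copy(x), *(wrapper_args + args))
  File "<stdin>", line 8, in <lambda>
  File "<stdin>", line 8, in <genexpr>
  File "fit.py", line 4, in hullmask
    u0,v0,u1,v1=box; q=(proj(n,P)-[u0,v0]+.5)*S
                        ~~~~^^^^^
  File "h.py", line 10, in proj
    K,R,t=cam(n); q=(np.atleast_2d(P)@R.T+t)@K.T; return q[:,:2]/q[:,2:]
          ~~~^^^
  File "h.py", line 4, in cam
    c=manip.camera_model(n); return np.array(c["intrinsics"]),cv2.Rodrigues(np.array(c["rvec"],float))[0],np.ravel(c["tvec"])
ValueError: time passes only in moves, steps and waits
```

```bash
sed -i 's/^def cam/import functools\n@functools.cache\ndef cam/' h.py
python3 - <<'E'
from fit import *
t=np.load("top0.npz")
for z in(.015,.022,.029):
    for n,u,v in(("top",340.8,224.6),("side",274.2,262.8)):
        p=ray(n,u,v,z); d=p-[.561,-.2732,z]; print(n,z,p.round(4),"len",np.hypot(*d[:2]).round(4),"yaw x",(np.degrees(np.arctan2(d[1],d[0]))+90).round(1))
P=cloud("top",t["d"])[225:295,140:275].reshape(-1,3); P=P[(P[:,2]>.085)&(P[:,2]<.14)]
print("cloud",len(P),cv2.minAreaRect((P[:,:2]*1000).astype(np.float32)))
def w(u,v,z):return ray("top",145+(u+.5)/6-.5,230+(v+.5)/6-.5,z)[:2]
for l,a in dict(endU=(700,42,.1),endL=(720,155,.1),farU=(48,190,.115),farL=(55,255,.115),screw=(231,188,.121),hs=(352,220,.115),hs2=(412,215,.115),hs3=(412,245,.115)).items(): print(l,w(*a).round(4))
# slot points in crop
b=t["p"].astype(float).mean(2)
c=P[:,:2].mean(0)
def q(v):
    d=P[:,:2]-v[:2]; cs,sn=np.cos(v[2]),np.sin(v[2]); X=d@[cs,sn]; Y=d@[-sn,cs]
    d1=np.hypot(np.maximum(abs(X-.09)-.15,0),np.maximum(abs(Y)-.0142,0)); d2=np.hypot(np.maximum(abs(X+.03)-.03,0),np.maximum(abs(Y)-.025,0))
    dd=np.minimum(d1,d2); return np.where((X>.04)&(Y>.0142),0,np.minimum(dd,.006)).sum()*1000
print("rail",best(q,[c[0]+.09*.19,c[1]-.09*.98,1.76],[.01,.01,.05]))
E
```

```text
top 0.015 [ 0.6014 -0.2574  0.015 ] len 0.0434 yaw x 111.4
side 0.015 [ 0.6072 -0.2519  0.015 ] len 0.0509 yaw x 114.7
top 0.022 [ 0.6006 -0.2566  0.022 ] len 0.043 yaw x 112.7
side 0.022 [ 0.6066 -0.2591  0.022 ] len 0.0477 yaw x 107.2
top 0.029 [ 0.5998 -0.2558  0.029 ] len 0.0425 yaw x 114.1
side 0.029 [ 0.606  -0.2662  0.029 ] len 0.0455 yaw x 98.8
cloud 1517 ((495.5543212890625, 111.13534545898438), (59.0007438659668, 300.21563720703125), 13.3247652053833)
endU [ 0.5591 -0.0296]
endL [ 0.5075 -0.0389]
farU [0.4912 0.2629]
farL [0.4621 0.2589]
screw [0.4918 0.1795]
hs [0.4776 0.1259]
hs2 [0.4799 0.099 ]
hs3 [0.4665 0.0988]
rail (array([0.52004552, 0.02677005, 1.74244579]), np.float64(82.93948449130879))
```

>>> {"api": "move_arm", "payload": {
  "commands": [
    [3.7,-1.3,0,0,0,0,-1],
    [7.5,-2.7,0,0,0,0,-1],
    [11.3,-4.1,0,0,0,0,-1],
    [15.0,-5.4,0,0,0,0,-1],
    [18.8,-6.8,0,0,0,0,-1]
  ]
}}

```text
t: 0.52
tcp_pos: [0.4024, -0.4278, 0.231]
orientation: [[0.911, 0.413, -0.001], [0.413, -0.911, 0.0], [-0.0, -0.001, -1.0]]
force: [1.3, -0.4, -0.1]
finger_gap: 0.0854
finger_force: 0.0
```

>>> {"api": "move_arm", "payload": {
  "commands": [
    [3.7,-1.3,1,0,0,0,-1],
    [7.5,-2.7,2,0,0,0,-1],
    [11.3,-4.1,3,0,0,0,-1],
    [15.0,-5.4,4,0,0,0,-0.6],
    [18.8,-6.8,5,0,0,0,-0.4]
  ]
}}

```text
t: 0.93
tcp_pos: [0.5454, -0.2882, 0.1805]
orientation: [[0.911, 0.414, -0.001], [0.414, -0.911, 0.0], [-0.001, -0.0, -1.0]]
force: [-0.2, -1.0, -0.1]
finger_gap: 0.0636
finger_force: 0.0
```

>>> {"api": "move_arm", "payload": {
  "commands": [
    [1,-0.4,3,0,0,0,-0.2],
    [2.2,-0.8,5,0,0,0,-0.2],
    [2.2,-0.8,5,0,0,0,-0.2]
  ]
}}

```text
t: 1.18
tcp_pos: [0.5611, -0.2687, 0.1267]
orientation: [[0.908, 0.418, -0.006], [0.418, -0.908, 0.005], [-0.003, -0.007, -1.0]]
force: [-0.0, -0.5, -0.8]
finger_gap: 0.0512
finger_force: 0.0
```

Run:
```python
from h import *
o=[]
for n,b in(("side",(220,215,310,305)),("top",(310,200,380,270))):
    p,d=manip.snapshot(n); o.append(cv2.resize(p[b[1]:b[3],b[0]:b[2]],(400,400),interpolation=cv2.INTER_CUBIC))
cv2.imwrite("pics/a.png",np.hstack(o)[:,:,::-1])
s=manip.observe();print(s["tcp_pos"],s["finger_gap"],s["force"],s["orientation"].round(4) if hasattr(s["orientation"],"round") else s["orientation"])
```

```text
[ 0.56079325 -0.27303782  0.13075112] 0.0513820710200793 [ 0.09494801 -0.43910555  0.61777156] [[ 9.100e-01  4.146e-01 -2.100e-03]
 [ 4.146e-01 -9.100e-01  7.000e-04]
 [-1.700e-03 -1.500e-03 -1.000e+00]]
```

View pics/a.png

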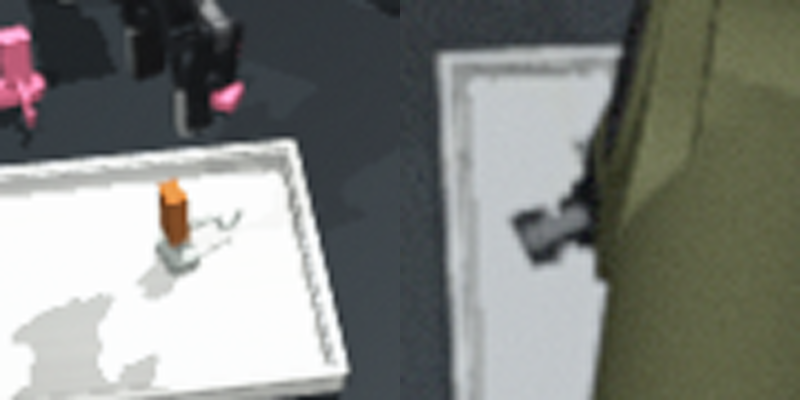

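The gripper hangs centred over the orange grip (side crop 172,185), and the fingers straddle it along the rail direction. Going down.

>>> {"api": "move_arm", "payload": {
  "commands": [
    [0,0,2.5,0,0,0,-0.2],
    [0,0,5,0,0,0,-0.2],
    [0,0,7.2,0,0,0,-0.2],
    [0,0,9,0,0,0,-0.2],
    [0,0,10.2,0,0,0,-0.2]
  ]
}}

```text
t: 1.7
tcp_pos: [0.5605, -0.2753, 0.0293]
orientation: [[0.911, 0.412, -0.0], [0.412, -0.911, -0.001], [-0.001, 0.001, -1.0]]
force: [-0.0, 0.4, 0.1]
finger_gap: 0.0516
finger_force: 0.0
```

>>> {"api": "move_arm", "payload": {
  "commands": [
    [0,0,0,0,0,0,-0.2],
    [0,0,0,0,0,0,0.2],
    [0,0,0,0,0,0,0.4],
    [0,0,0,0,0,0,0.5],
    [0,0,0,0,0,0,0.6]
  ],
  "grip_force": 40
}}

```text
t: 2.12
tcp_pos: [0.5622, -0.2737, 0.031]
orientation: [[0.91, 0.414, 0.002], [0.414, -0.91, -0.001], [0.002, 0.002, -1.0]]
force: [-1.7, 0.1, 7.2]
finger_gap: 0.0191
finger_force: 39.4
```

>>> {"api": "move_arm", "payload": {
  "commands": [
    [0,0,0,0,0,0,0.7],
    [0,0,0,0,0,0,0.8],
    [0,0,0,0,0,0,1],
    [0,0,0,0,0,0,1],
    [0,0,0,0,0,0,1]
  ],
  "grip_force": 40
}}

```text
t: 2.53
tcp_pos: [0.5621, -0.2737, 0.031]
orientation: [[0.91, 0.414, 0.002], [0.414, -0.91, -0.001], [0.001, 0.002, -1.0]]
force: [-1.9, 0.1, 7.0]
finger_gap: 0.0194
finger_force: 39.4
```

>>> {"api": "move_arm", "payload": {
  "commands": [
    [0,0,-1,0,0,0,1],
    [0,0,-4,0,0,0,1],
    [0,0,-8,0,0,0,1],
    [0,0,-12,0,0,0,1],
    [0,0,-14,0,0,0,1]
  ]
}}

```text
t: 2.95
tcp_pos: [0.563, -0.2735, 0.1752]
orientation: [[0.91, 0.414, 0.006], [0.414, -0.91, -0.002], [0.004, 0.005, -1.0]]
force: [1.0, 0.1, -1.0]
finger_gap: 0.0191
finger_force: 39.3
```

>>> {"api": "move_arm", "payload": {
  "commands": [
    [0,0,0,0,0,0,1],
    [0,0,0,0,0,0,1]
  ]
}}

```text
t: 3.12
tcp_pos: [0.5619, -0.2733, 0.1714]
orientation: [[0.91, 0.414, 0.003], [0.414, -0.91, -0.002], [0.002, 0.003, -1.0]]
force: [-0.0, -0.5, -1.8]
finger_gap: 0.0195
finger_force: 39.4
```

Run:
```python
from h import *
p,d=manip.snapshot("side"); np.savez("side1.npz",p=p,d=d)
s=manip.observe();print(s["t"],s["tcp_pos"],s["finger_gap"],s["force"],np.round(s["orientation"],4).tolist())
u,v=proj("side",s["tcp_pos"])[0].astype(int);print(u,v)
a=cv2.resize(p[v-35:v+25,u-40:u+40],(640,480),interpolation=cv2.INTER_CUBIC)
cv2.imwrite("pics/b.png",a[:,:,::-1])
```

```text
3.1667 [ 0.5609924  -0.27304646  0.1696178 ] 0.01978051250689218 [-0.02568476  0.66078184 -1.70200315] [[0.9103, 0.414, 0.0001], [0.414, -0.9103, -0.0003], [-0.0, 0.0003, -1.0]]
256 226
```

View pics/b.png

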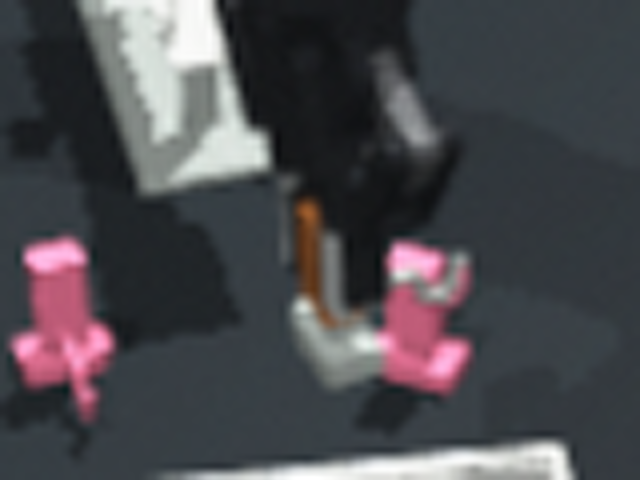

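The hook is held by its x faces and hangs straight: the runner is level below the pads at (335,340), with the wire on the far right. Next I carry it over the landing.

>>> {"api": "move_arm", "payload": {
  "commands": [
    [0.6,-2.0,0,0,0,0,1],
    [1.4,-4.6,0,0,0,0,1],
    [2.3,-7.5,0,0,0,0,1],
    [3.2,-10.3,0,0,0,0,1],
    [4.0,-12.8,0,0,0,0,1]
  ]
}}

```text
t: 3.58
tcp_pos: [0.5432, -0.1379, 0.1675]
orientation: [[0.91, 0.415, -0.004], [0.415, -0.91, 0.001], [-0.003, -0.003, -1.0]]
force: [1.4, 1.0, -0.5]
finger_gap: 0.0192
finger_force: 39.4
```

>>> {"api": "move_arm", "payload": {
  "commands": [
    [1.0,-3.2,0,0,0,0.06,1],
    [2.0,-6.4,0,0,0,0.12,1],
    [3.0,-9.6,0,0,0,0.18,1],
    [3.7,-11.8,0,0,0,0.234,1],
    [4.0,-12.8,0,0,0,0.234,1]
  ]
}}

```text
t: 4.0
tcp_pos: [0.5265, -0.0026, 0.168]
orientation: [[0.981, 0.194, -0.003], [0.194, -0.981, 0.002], [-0.003, -0.002, -1.0]]
force: [-0.5, -0.1, -1.5]
finger_gap: 0.0194
finger_force: 39.4
```

>>> {"api": "move_arm", "payload": {
  "commands": [
    [0,0,0,0,0,0,1],
    [0,0,0,0,0,0,1],
    [0,0,0,0,0,0,1]
  ]
}}

```text
t: 4.25
tcp_pos: [0.528, -0.009, 0.1687]
orientation: [[0.982, 0.191, -0.001], [0.191, -0.982, -0.001], [-0.001, 0.001, -1.0]]
force: [0.6, 0.4, -1.0]
finger_gap: 0.0196
finger_force: 39.4
```

```bash
cat > look.py <<'E'
from h import *
import sys
E0=np.array([.522,.0246]); A=np.radians(100.9)
def railmodel():
    c,s=np.cos(A),np.sin(A)
    T=lambda x,y,z:[E0[0]+c*x-s*y,E0[1]+s*x+c*y,z]
    L=[[T(-.06,-.025,.1),T(-.06,.025,.1)],[T(-.06,-.025,.1),T(0,-.025,.1)],[T(-.06,.025,.1),T(0,.025,.1)],[T(-.045,.022,.112),T(0,.0112,.112)],[T(-.045,-.022,.112),T(0,-.0112,.112)]]
    for y in(-.0142,-.006,.006,.0142): L.append([T(0,y,.115),T(.24,y,.115)])
    L.append([T(.24,-.0142,.115),T(.24,.0142,.115)]); return L
E
python3 - <<'E'
from look import *
o=[]
for n,b,S,src in(("side",(205,140,265,220),6,None),("top",(150,235,270,285),5,np.load("top0.npz")["p"])):
    p=manip.snapshot(n)[0] if src is None else src
    a=cv2.resize(p[b[1]:b[3],b[0]:b[2]],None,fx=S,fy=S,interpolation=cv2.INTER_CUBIC)
    f=a.copy()
    for l in railmodel():
        q=(proj(n,l)-[b[0],b[1]]+.5)*S; cv2.line(f,*[tuple(int(k) for k in w) for w in q],(255,0,0),1)
    o+= [a,f] if n=="side" else [f]
cv2.imwrite("pics/d_side.png",np.hstack(o[:2])[:,:,::-1]);cv2.imwrite("pics/d_top.png",o[2][:,:,::-1])
s=manip.observe();print(s["t"],s["tcp_pos"],s["force"],np.round(s["orientation"],4).tolist())
d=np.array(s["tcp_pos"][:2])-E0;print("rail xy mm",1000*np.array([d@[np.cos(A),np.sin(A)],d@[-np.sin(A),np.cos(A)]]))
E
```

```text
4.3 [ 0.52817008 -0.00917716  0.16876995] [-0.71471941  0.66703193 -1.35021327] [[0.9819, 0.1896, -0.001], [0.1896, -0.9819, -0.0009], [-0.0011, 0.0007, -1.0]]
rail xy mm [-34.33451412   0.32834307]
```

View pics/d_side.png

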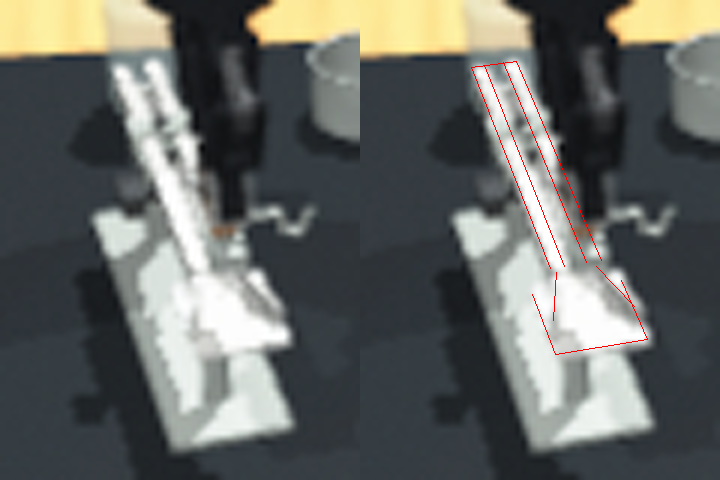

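View pics/d_top.png

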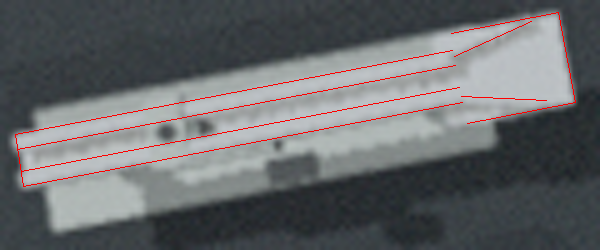

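The fit agrees with both views, and the runner sits over the landing. I descend quickly to about 5 mm above it, then slowly.

>>> {"api": "move_arm", "payload": {
  "commands": [
    [0,0,1,0,0,0,1],
    [0,0,2,0,0,0,1],
    [0,0,2.8,0,0,0,1],
    [0,0,3.4,0,0,0,1],
    [0,0,3.7,0,0,0,1]
  ]
}}

```text
t: 4.72
tcp_pos: [0.5275, -0.0073, 0.1308]
orientation: [[0.982, 0.191, -0.002], [0.191, -0.982, 0.0], [-0.002, -0.0, -1.0]]
force: [0.4, -0.3, -0.6]
finger_gap: 0.0192
finger_force: 39.4
```

>>> {"api": "move_arm", "payload": {
  "commands": [
    [0,0,0.03,0,0,0,1],
    [0,0,0.06,0,0,0,1],
    [0,0,0.1,0,0,0,1],
    [0,0,0.15,0,0,0,1],
    [0,0,0.2,0,0,0,1]
  ]
}}

```text
t: 5.13
tcp_pos: [0.5285, -0.0069, 0.1306]
orientation: [[0.981, 0.192, 0.001], [0.192, -0.981, -0.0], [0.001, 0.0, -1.0]]
force: [-1.1, -0.2, -0.6]
finger_gap: 0.0194
finger_force: 39.4
```

>>> {"api": "move_arm", "payload": {
  "commands": [
    [0,0,0.04,0,0,0,1],
    [0,0,0.08,0,0,0,1],
    [0,0,0.12,0,0,0,1],
    [0,0,0.16,0,0,0,1],
    [0,0,0.2,0,0,0,1]
  ]
}}

```text
t: 5.55
tcp_pos: [0.5282, -0.007, 0.1283]
orientation: [[0.981, 0.192, 0.0], [0.192, -0.981, 0.0], [0.0, -0.0, -1.0]]
force: [0.1, -0.1, -1.6]
finger_gap: 0.0197
finger_force: 39.4
```

>>> {"api": "move_arm", "payload": {
  "commands": [
    [0,0,0.03,0,0,0,1],
    [0,0,0.06,0,0,0,1],
    [0,0,0.09,0,0,0,1],
    [0,0,0.12,0,0,0,1],
    [0,0,0.15,0,0,0,1]
  ]
}}

```text
t: 5.97
tcp_pos: [0.5282, -0.007, 0.1268]
orientation: [[0.981, 0.192, 0.0], [0.192, -0.981, 0.0], [0.0, -0.0, -1.0]]
force: [0.5, 0.8, -1.2]
finger_gap: 0.0195
finger_force: 39.4
```

>>> {"api": "move_arm", "payload": {
  "commands": [
    [0,0,0.03,0,0,0,1],
    [0,0,0.06,0,0,0,1],
    [0,0,0.09,0,0,0,1],
    [0,0,0.12,0,0,0,1]
  ]
}}

```text
t: 6.3
tcp_pos: [0.5283, -0.0069, 0.126]
orientation: [[0.981, 0.192, 0.0], [0.192, -0.981, -0.0], [0.0, 0.0, -1.0]]
force: [-2.3, 0.3, 7.0]
finger_gap: 0.0194
finger_force: 40.3
```

Touchdown is at TCP z 0.126, as predicted. I ease up 0.6 mm and slide in along −tool y.

>>> {"api": "move_arm", "payload": {
  "commands": [
    [0,0,-0.06,0,0,0,1],
    [0,-0.2,-0.06,0,0,0,1],
    [0,-0.4,-0.06,0,0,0,1],
    [0,-0.6,-0.06,0,0,0,1],
    [0,-0.8,-0.06,0,0,0,1]
  ]
}}

```text
t: 6.72
tcp_pos: [0.5266, 0.0012, 0.1261]
orientation: [[0.981, 0.192, -0.0], [0.192, -0.981, 0.0], [-0.0, -0.0, -1.0]]
force: [0.2, 0.8, -1.6]
finger_gap: 0.0197
finger_force: 39.4
```

>>> {"api": "move_arm", "payload": {
  "commands": [
    [0,-0.15,0,0,0,0,1],
    [0,-0.3,0,0,0,0,1],
    [0,-0.45,0,0,0,0,1],
    [0,-0.6,0,0,0,0,1],
    [0,-0.75,0,0,0,0,1]
  ]
}}

```text
t: 7.13
tcp_pos: [0.5252, 0.0084, 0.1262]
orientation: [[0.981, 0.192, -0.0], [0.192, -0.981, 0.0], [-0.0, -0.0, -1.0]]
force: [-0.0, 0.1, -1.5]
finger_gap: 0.0193
finger_force: 39.4
```

>>> {"api": "move_arm", "payload": {
  "commands": [
    [0,-0.1,0,0,0,0,1],
    [0,-0.2,0,0,0,0,1],
    [0,-0.3,0,0,0,0,1],
    [0,-0.4,0,0,0,0,1],
    [0,-0.5,0,0,0,0,1]
  ]
}}

```text
t: 7.55
tcp_pos: [0.5243, 0.0132, 0.1262]
orientation: [[0.981, 0.192, 0.0], [0.192, -0.981, 0.0], [0.0, -0.0, -1.0]]
force: [-0.6, -0.1, -1.4]
finger_gap: 0.0194
finger_force: 39.4
```

>>> {"api": "move_arm", "payload": {
  "commands": [
    [0,-0.12,0,0,0,0,1],
    [0,-0.24,0,0,0,0,1],
    [0,-0.36,0,0,0,0,1],
    [0,-0.48,0,0,0,0,1],
    [0,-0.6,0,0,0,0,1]
  ]
}}

```text
t: 7.97
tcp_pos: [0.5234, 0.0191, 0.1263]
orientation: [[0.981, 0.192, 0.0], [0.192, -0.981, -0.0], [0.0, 0.0, -1.0]]
force: [0.9, -0.4, -1.0]
finger_gap: 0.0197
finger_force: 39.4
```

>>> {"api": "move_arm", "payload": {
  "commands": [
    [0,-0.15,0,0,0,0,1],
    [0,-0.3,0,0,0,0,1],
    [0,-0.45,0,0,0,0,1],
    [0,-0.6,0,0,0,0,1],
    [0,-0.75,0,0,0,0,1]
  ]
}}

```text
t: 8.38
tcp_pos: [0.5222, 0.0264, 0.1264]
orientation: [[0.982, 0.191, 0.001], [0.191, -0.982, -0.0], [0.001, 0.0, -1.0]]
force: [2.8, -1.7, -1.0]
finger_gap: 0.0195
finger_force: 39.2
```

>>> {"api": "move_arm", "payload": {
  "commands": [
    [0.05,-0.1,0,0,0,0,1],
    [0.06,-0.2,0,0,0,0,1],
    [0.06,-0.3,0,0,0,0,1],
    [0.06,-0.4,0,0,0,0,1],
    [0.06,-0.5,0,0,0,0,1]
  ]
}}

```text
t: 8.8
tcp_pos: [0.5215, 0.0314, 0.1262]
orientation: [[0.981, 0.192, 0.0], [0.192, -0.981, -0.0], [0.0, 0.0, -1.0]]
force: [3.0, -0.6, -1.7]
finger_gap: 0.0193
finger_force: 39.1
```

```bash
cat > st.py <<'E'
from look import *
s=manip.observe(); d=np.array(s["tcp_pos"][:2])-E0; c,n=np.cos(A),np.sin(A); f=np.array(s["force"]);m=np.array(s["ft_torque"])
print(s["t"],"rail x,y mm",(1000*np.array([d@[c,n],d@[-n,c]])).round(2),"F rail",np.round([f[:2]@[c,n],f[:2]@[-n,c],f[2]],2),"M",np.round([m[:2]@[c,n],m[:2]@[-n,c],m[2]],3),np.round(s["orientation"],4).tolist())
E
python3 st.py
```

```text
8.8 rail x,y mm [ 6.78 -0.81] F rail [-1.15 -2.85 -1.73] M [-0.602  0.46   0.009] [[0.9815, 0.1915, 0.0004], [0.1915, -0.9815, -0.0], [0.0003, 0.0001, -1.0]]
```

>>> {"api": "move_arm", "payload": {
  "commands": [
    [0.08,-0.1,0,0,0,0,1],
    [0.1,-0.25,0,0,0,0,1],
    [0.1,-0.4,0,0,0,0,1],
    [0.1,-0.55,0,0,0,0,1],
    [0.1,-0.7,0,0,0,0,1]
  ]
}}

```text
t: 9.22
tcp_pos: [0.5206, 0.0388, 0.1261]
orientation: [[0.981, 0.192, -0.001], [0.192, -0.981, 0.0], [-0.001, -0.0, -1.0]]
force: [0.1, -0.6, -2.2]
finger_gap: 0.0199
finger_force: 39.3
```

```bash
python3 st.py
```

```text
9.2167 rail x,y mm [14.18 -1.34] F rail [-0.58  0.01 -2.15] M [-0.193  0.099 -0.025] [[0.9814, 0.1918, -0.0006], [0.1918, -0.9814, 0.0001], [-0.0005, -0.0002, -1.0]]
```

>>> {"api": "move_arm", "payload": {
  "commands": [
    [0,-0.2,0,0,0,0,1],
    [0,-0.4,0,0,0,0,1],
    [0,-0.6,0,0,0,0,1],
    [0,-0.8,0,0,0,0,1],
    [0,-1.0,0,0,0,0,1]
  ]
}}

```text
t: 9.63
tcp_pos: [0.5189, 0.0486, 0.1262]
orientation: [[0.981, 0.192, -0.0], [0.192, -0.981, 0.0], [-0.0, -0.0, -1.0]]
force: [-0.7, -0.2, -2.0]
finger_gap: 0.0196
finger_force: 39.3
```

```bash
python3 st.py
```

```text
9.6333 rail x,y mm [24.13 -1.47] F rail [-0.04  0.7  -1.97] M [-0.124  0.075 -0.021] [[0.9815, 0.1917, -0.0003], [0.1917, -0.9815, 0.0001], [-0.0002, -0.0001, -1.0]]
```

>>> {"api": "move_arm", "payload": {
  "commands": [
    [0,-0.25,0,0,0,0,1],
    [0,-0.5,0,0,0,0,1],
    [0,-0.75,0,0,0,0,1],
    [0,-1.0,0,0,0,0,1],
    [0,-1.2,0,0,0,0,1]
  ]
}}

```text
t: 10.05
tcp_pos: [0.5166, 0.0605, 0.1262]
orientation: [[0.981, 0.192, -0.0], [0.192, -0.981, 0.0], [-0.0, -0.0, -1.0]]
force: [0.9, 0.3, -1.0]
finger_gap: 0.0194
finger_force: 39.3
```

```bash
python3 st.py
```

```text
10.05 rail x,y mm [36.23 -1.51] F rail [ 0.14 -0.9  -0.98] M [-0.082  0.066  0.016] [[0.9814, 0.1918, -0.0001], [0.1918, -0.9814, 0.0001], [-0.0001, -0.0002, -1.0]]
```

>>> {"api": "move_arm", "payload": {
  "commands": [
    [0,-0.25,0,0,0,0,1],
    [0,-0.5,0,0,0,0,1],
    [0,-0.75,0,0,0,0,1],
    [0,-1.0,0,0,0,0,1],
    [0,-1.2,0,0,0,0,1]
  ]
}}

```text
t: 10.47
tcp_pos: [0.5144, 0.0722, 0.1262]
orientation: [[0.981, 0.192, -0.0], [0.192, -0.981, 0.0], [-0.0, -0.0, -1.0]]
force: [0.6, -0.4, -2.0]
finger_gap: 0.0194
finger_force: 39.3
```

```bash
python3 st.py
```

```text
10.4667 rail x,y mm [48.18 -1.52] F rail [-0.53 -0.54 -1.98] M [-0.076  0.092 -0.02 ] [[0.9814, 0.1918, -0.0], [0.1918, -0.9814, 0.0001], [-0.0, -0.0001, -1.0]]
```

>>> {"api": "move_arm", "payload": {
  "commands": [
    [0,-0.25,0,0,0,0,1],
    [0,-0.5,0,0,0,0,1],
    [0,-0.75,0,0,0,0,1],
    [0,-1.0,0,0,0,0,1],
    [0,-1.2,0,0,0,0,1]
  ]
}}

```text
t: 10.88
tcp_pos: [0.5121, 0.084, 0.1262]
orientation: [[0.981, 0.192, 0.0], [0.192, -0.981, 0.0], [0.0, -0.0, -1.0]]
force: [0.1, -0.2, -0.4]
finger_gap: 0.0194
finger_force: 39.3
```

```bash
python3 st.py
```

```text
10.8833 rail x,y mm [60.18 -1.52] F rail [-0.25 -0.03 -0.37] M [-0.087  0.078  0.009] [[0.9814, 0.1918, 0.0], [0.1918, -0.9814, 0.0001], [0.0, -0.0001, -1.0]]
```

Free so far. The catch should be near, so I slow down.

>>> {"api": "move_arm", "payload": {
  "commands": [
    [0,-0.15,0,0,0,0,1],
    [0,-0.3,0,0,0,0,1],
    [0,-0.45,0,0,0,0,1],
    [0,-0.6,0,0,0,0,1],
    [0,-0.75,0,0,0,0,1]
  ]
}}

```text
t: 11.3
tcp_pos: [0.5107, 0.0911, 0.1262]
orientation: [[0.981, 0.191, 0.0], [0.191, -0.981, 0.0], [0.0, -0.0, -1.0]]
force: [0.0, -0.0, -0.4]
finger_gap: 0.0195
finger_force: 39.3
```

```bash
python3 st.py
```

```text
11.3 rail x,y mm [67.41 -1.5 ] F rail [-0.02 -0.04 -0.35] M [-0.042  0.064 -0.019] [[0.9815, 0.1915, 0.0], [0.1915, -0.9815, 0.0], [0.0, -0.0, -1.0]]
```

>>> {"api": "move_arm", "payload": {
  "commands": [
    [0,-0.12,0,0,0,0,1],
    [0,-0.24,0,0,0,0,1],
    [0,-0.36,0,0,0,0,1],
    [0,-0.48,0,0,0,0,1],
    [0,-0.6,0,0,0,0,1]
  ]
}}

```text
t: 11.72
tcp_pos: [0.5096, 0.097, 0.1262]
orientation: [[0.981, 0.192, 0.0], [0.192, -0.981, -0.0], [0.0, 0.0, -1.0]]
force: [0.4, -0.3, -1.7]
finger_gap: 0.0197
finger_force: 39.3
```

```bash
python3 st.py
```

```text
11.7167 rail x,y mm [73.41 -1.47] F rail [-0.37 -0.38 -1.71] M [-0.072  0.062  0.04 ] [[0.9815, 0.1916, 0.0], [0.1916, -0.9815, -0.0], [0.0, 0.0, -1.0]]
```

>>> {"api": "move_arm", "payload": {
  "commands": [
    [0,-0.12,0,0,0,0,1],
    [0,-0.24,0,0,0,0,1],
    [0,-0.36,0,0,0,0,1],
    [0,-0.48,0,0,0,0,1],
    [0,-0.6,0,0,0,0,1]
  ]
}}

```text
t: 12.13
tcp_pos: [0.5084, 0.1029, 0.1262]
orientation: [[0.981, 0.192, 0.0], [0.192, -0.981, 0.0], [0.0, -0.0, -1.0]]
force: [1.0, -0.1, -0.4]
finger_gap: 0.0194
finger_force: 39.3
```

```bash
python3 st.py
```

```text
12.1333 rail x,y mm [79.43 -1.48] F rail [-0.26 -0.97 -0.39] M [-0.127  0.134  0.014] [[0.9815, 0.1916, 0.0001], [0.1916, -0.9815, 0.0], [0.0001, -0.0, -1.0]]
```

>>> {"api": "move_arm", "payload": {
  "commands": [
    [0,-0.1,0,0,0,0,1],
    [0,-0.2,0,0,0,0,1],
    [0,-0.3,0,0,0,0,1],
    [0,-0.4,0,0,0,0,1],
    [0,-0.5,0,0,0,0,1]
  ]
}}

```text
t: 12.55
tcp_pos: [0.5079, 0.1071, 0.1263]
orientation: [[0.982, 0.191, 0.001], [0.191, -0.982, -0.001], [0.001, 0.001, -1.0]]
force: [2.3, -2.3, -0.7]
finger_gap: 0.0194
finger_force: 39.4
```

```bash
python3 st.py
```

```text
12.55 rail x,y mm [83.68 -1.73] F rail [-2.68 -1.83 -0.68] M [-0.408  0.701  0.001] [[0.9816, 0.1909, 0.0007], [0.1909, -0.9816, -0.0006], [0.0006, 0.0007, -1.0]]
```

Catch contact felt at x ≈ 82. Continuing gently.

>>> {"api": "move_arm", "payload": {
  "commands": [
    [0,-0.1,0,0,0,0,1],
    [0,-0.2,0,0,0,0,1],
    [0,-0.3,0,0,0,0,1],
    [0,-0.4,0,0,0,0,1]
  ]
}}

```text
t: 12.88
tcp_pos: [0.5069, 0.1117, 0.1263]
orientation: [[0.982, 0.191, 0.001], [0.191, -0.982, 0.0], [0.001, -0.0, -1.0]]
force: [4.1, -1.6, -2.1]
finger_gap: 0.0194
finger_force: 39.4
```

```bash
python3 st.py
```

```text
12.8833 rail x,y mm [88.39 -1.67] F rail [-2.3  -3.7  -2.05] M [-0.551  0.596 -0.042] [[0.9815, 0.1914, 0.0005], [0.1914, -0.9815, 0.0002], [0.0005, -0.0001, -1.0]]
```

>>> {"api": "move_arm", "payload": {
  "commands": [
    [0,-0.1,0,0,0,0,1],
    [0,-0.2,0,0,0,0,1],
    [0,-0.3,0,0,0,0,1],
    [0,-0.4,0,0,0,0,1],
    [0,-0.5,0,0,0,0,1]
  ]
}}

```text
t: 13.3
tcp_pos: [0.5058, 0.1168, 0.1262]
orientation: [[0.981, 0.192, 0.0], [0.192, -0.981, 0.0], [0.0, -0.0, -1.0]]
force: [2.2, -0.4, -1.5]
finger_gap: 0.0196
finger_force: 39.4
```

```bash
python3 st.py
```

```text
13.3 rail x,y mm [93.6 -1.5] F rail [-0.78 -2.1  -1.51] M [-0.518  0.412  0.075] [[0.9814, 0.1918, 0.0001], [0.1918, -0.9814, 0.0002], [0.0002, -0.0002, -1.0]]
```

>>> {"api": "move_arm", "payload": {
  "commands": [
    [0,-0.12,0,0,0,0,1],
    [0,-0.24,0,0,0,0,1],
    [0,-0.36,0,0,0,0,1],
    [0,-0.48,0,0,0,0,1],
    [0,-0.6,0,0,0,0,1]
  ]
}}

```text
t: 13.72
tcp_pos: [0.5046, 0.1225, 0.1262]
orientation: [[0.981, 0.192, 0.0], [0.192, -0.981, 0.0], [0.0, -0.0, -1.0]]
force: [2.2, -1.3, -0.9]
finger_gap: 0.0192
finger_force: 39.3
```

>>> {"api": "move_arm", "payload": {
  "commands": [
    [0,-0.12,0,0,0,0,1],
    [0,-0.24,0,0,0,0,1],
    [0,-0.36,0,0,0,0,1],
    [0,-0.48,0,0,0,0,1],
    [0,-0.6,0,0,0,0,1]
  ]
}}

```text
t: 14.13
tcp_pos: [0.5034, 0.1284, 0.1262]
orientation: [[0.981, 0.192, 0.0], [0.192, -0.981, 0.0], [0.0, -0.0, -1.0]]
force: [2.8, -1.5, -0.4]
finger_gap: 0.0196
finger_force: 39.1
```

```bash
python3 st.py
```

```text
14.1333 rail x,y mm [105.42  -1.41] F rail [-2.   -2.5  -0.41] M [-0.66   0.405  0.06 ] [[0.9815, 0.1916, 0.0001], [0.1916, -0.9815, 0.0], [0.0001, -0.0, -1.0]]
```

>>> {"api": "move_arm", "payload": {
  "commands": [
    [0,-0.12,0,0,0,0,1],
    [0,-0.24,0,0,0,0,1],
    [0,-0.36,0,0,0,0,1],
    [0,-0.48,0,0,0,0,1],
    [0,-0.6,0,0,0,0,1]
  ]
}}

```text
t: 14.55
tcp_pos: [0.5023, 0.1343, 0.1262]
orientation: [[0.981, 0.192, 0.0], [0.192, -0.981, 0.0], [0.0, -0.0, -1.0]]
force: [3.2, -1.1, -1.9]
finger_gap: 0.0193
finger_force: 39.0
```

```bash
python3 st.py
```

```text
14.55 rail x,y mm [111.42  -1.37] F rail [-1.7  -2.9  -1.91] M [-0.67   0.463  0.059] [[0.9815, 0.1916, 0.0], [0.1916, -0.9815, 0.0], [0.0, -0.0, -1.0]]
```

>>> {"api": "move_arm", "payload": {
  "commands": [
    [0,-0.08,0,0,0,0,1],
    [0,-0.16,0,0,0,0,1],
    [0,-0.24,0,0,0,0,1],
    [0,-0.32,0,0,0,0,1],
    [0,-0.4,0,0,0,0,1]
  ]
}}

```text
t: 14.97
tcp_pos: [0.5015, 0.1381, 0.1262]
orientation: [[0.981, 0.192, 0.0], [0.192, -0.981, 0.0], [0.0, -0.0, -1.0]]
force: [2.3, -0.9, -0.8]
finger_gap: 0.0194
finger_force: 39.0
```

```bash
python3 st.py
```

```text
14.9667 rail x,y mm [115.36  -1.38] F rail [-1.35 -2.11 -0.79] M [-0.681  0.502  0.12 ] [[0.9815, 0.1915, 0.0], [0.1915, -0.9815, 0.0], [0.0, -0.0, -1.0]]
```

>>> {"api": "move_arm", "payload": {
  "commands": [
    [0,-0.06,0,0,0,0,1],
    [0,-0.12,0,0,0,0,1],
    [0,-0.18,0,0,0,0,1],
    [0,-0.24,0,0,0,0,1],
    [0,-0.3,0,0,0,0,1]
  ]
}}

```text
t: 15.38
tcp_pos: [0.5011, 0.1405, 0.1262]
orientation: [[0.982, 0.191, 0.0], [0.191, -0.982, -0.001], [0.0, 0.001, -1.0]]
force: [3.9, -3.6, -1.3]
finger_gap: 0.0193
finger_force: 39.1
```

```bash
python3 st.py
```

```text
15.3833 rail x,y mm [117.79  -1.39] F rail [-4.31 -3.12 -1.32] M [-0.765  0.996  0.09 ] [[0.9816, 0.1912, 0.0001], [0.1912, -0.9816, -0.0007], [0.0, 0.0007, -1.0]]
```

Buffer contact. Small steps now.

>>> {"api": "move_arm", "payload": {
  "commands": [
    [0,-0.04,0,0,0,0,1],
    [0,-0.08,0,0,0,0,1],
    [0,-0.12,0,0,0,0,1],
    [0,-0.16,0,0,0,0,1]
  ]
}}

```text
t: 15.72
tcp_pos: [0.5008, 0.1419, 0.1262]
orientation: [[0.982, 0.191, 0.0], [0.191, -0.982, -0.001], [-0.0, 0.001, -1.0]]
force: [3.9, -3.5, -0.9]
finger_gap: 0.0193
finger_force: 39.1
```

```bash
python3 st.py
```

```text
15.7167 rail x,y mm [119.2   -1.37] F rail [-4.2  -3.14 -0.92] M [-0.738  1.135  0.104] [[0.9816, 0.191, 0.0001], [0.191, -0.9816, -0.0008], [-0.0, 0.0008, -1.0]]
```

>>> {"api": "move_arm", "payload": {
  "commands": [
    [0,-0.03,0,0,0,0,1],
    [0,-0.06,0,0,0,0,1],
    [0,-0.09,0,0,0,0,1],
    [0,-0.12,0,0,0,0,1]
  ]
}}

```text
t: 16.05
tcp_pos: [0.5005, 0.1433, 0.1262]
orientation: [[0.982, 0.191, -0.0], [0.191, -0.982, -0.001], [-0.0, 0.001, -1.0]]
force: [3.1, -3.9, -0.4]
finger_gap: 0.0194
finger_force: 39.6
```

```bash
python3 st.py
```

```text
16.05 rail x,y mm [120.59  -1.33] F rail [-4.41 -2.34 -0.44] M [-0.713  1.081  0.017] [[0.9816, 0.191, -0.0], [0.191, -0.9816, -0.0006], [-0.0001, 0.0006, -1.0]]
```

>>> {"api": "move_arm", "payload": {
  "commands": [
    [0,-0.03,0,0,0,0,1],
    [0,-0.06,0,0,0,0,1],
    [0,-0.08,0,0,0,0,1]
  ]
}}

```text
t: 16.3
tcp_pos: [0.5004, 0.144, 0.1262]
orientation: [[0.982, 0.191, 0.0], [0.191, -0.982, -0.001], [-0.0, 0.001, -1.0]]
force: [3.9, -4.7, -0.7]
finger_gap: 0.0195
finger_force: 39.6
```

```bash
python3 st.py
```

```text
16.3 rail x,y mm [121.32  -1.32] F rail [-5.35 -2.99 -0.69] M [-0.706  1.144  0.039] [[0.9816, 0.1911, 0.0001], [0.1911, -0.9816, -0.0007], [-0.0001, 0.0007, -1.0]]
```

>>> {"api": "move_arm", "payload": {
  "commands": [
    [0,0.05,0,0,0,0,1],
    [0,0.1,0,0,0,0,1],
    [0,0.15,0,0,0,0,1],
    [0,0.18,0,0,0,0,1]
  ]
}}

```text
t: 16.63
tcp_pos: [0.5006, 0.1431, 0.1262]
orientation: [[0.981, 0.192, -0.0], [0.192, -0.981, 0.0], [0.0, -0.0, -1.0]]
force: [3.0, -1.0, 0.2]
finger_gap: 0.0191
finger_force: 39.7
```

```bash
python3 st.py
```

```text
16.6333 rail x,y mm [120.37  -1.34] F rail [-1.51 -2.79  0.23] M [-0.656  0.498  0.044] [[0.9814, 0.1917, -0.0], [0.1917, -0.9814, 0.0004], [0.0001, -0.0004, -1.0]]
```

>>> {"api": "move_arm", "payload": {
  "commands": [
    [0,0.03,0,0,0,0,1],
    [0,0.06,0,0,0,0,1],
    [0,0.1,0,0,0,0,1]
  ]
}}

```text
t: 16.88
tcp_pos: [0.5006, 0.1425, 0.1262]
orientation: [[0.981, 0.192, -0.0], [0.192, -0.981, 0.001], [0.0, -0.001, -1.0]]
force: [2.6, 2.4, -0.8]
finger_gap: 0.0195
finger_force: 39.8
```

```bash
python3 st.py
```

```text
16.8833 rail x,y mm [119.85  -1.33] F rail [ 1.83 -3.03 -0.82] M [-0.579 -0.282 -0.001] [[0.9814, 0.1921, -0.0002], [0.1921, -0.9814, 0.0009], [0.0, -0.0009, -1.0]]
```

The back-pull is resisted, with force +1.8 N against the buffer's direction, so the catch has snapped out behind the tail. Relaxing side loads, then releasing.

>>> {"api": "move_arm", "payload": {
  "commands": [
    [0.05,-0.04,0.02,0,0,0,1],
    [0.1,-0.08,0.04,0,0,0,1],
    [0.1,-0.08,0.04,0,0,0,1]
  ],
  "grip_force": 20
}}

```text
t: 17.13
tcp_pos: [0.5009, 0.1427, 0.126]
orientation: [[0.981, 0.192, -0.001], [0.192, -0.981, -0.001], [-0.001, 0.0, -1.0]]
force: [-0.1, -1.7, 5.1]
finger_gap: 0.0198
finger_force: 40.5
```

```bash
python3 st.py
```

```text
17.1333 rail x,y mm [119.97  -1.59] F rail [-1.64  0.41  5.05] M [0.215 0.233 0.014] [[0.9814, 0.1918, -0.0013], [0.1918, -0.9814, -0.0006], [-0.0014, 0.0003, -1.0]]
```

>>> {"api": "move_arm", "payload": {
  "commands": [
    [0,0,-0.03,0,0,0,1],
    [0,0,-0.03,0,0,0,0.6],
    [0,0,-0.03,0,0,0,0.5],
    [0,0,-0.03,0,0,0,0.4],
    [0,0,-0.03,0,0,0,0.3]
  ]
}}

```text
t: 17.55
tcp_pos: [0.5014, 0.143, 0.126]
orientation: [[0.981, 0.192, -0.0], [0.192, -0.981, 0.0], [-0.0, -0.0, -1.0]]
force: [0.1, -0.4, -0.1]
finger_gap: 0.0296
finger_force: 0.0
```

>>> {"api": "move_arm", "payload": {
  "commands": [
    [0,0,-0.03,0,0,0,0.15],
    [0,0,-0.03,0,0,0,0.1],
    [0,0,-0.03,0,0,0,0.1],
    [0,0,-0.03,0,0,0,0.1]
  ]
}}

```text
t: 17.88
tcp_pos: [0.5016, 0.1428, 0.1264]
orientation: [[0.981, 0.192, -0.0], [0.192, -0.981, 0.0], [-0.0, -0.0, -1.0]]
force: [0.5, 1.0, -0.2]
finger_gap: 0.0385
finger_force: 0.0
```

```bash
python3 st.py
```

```text
17.8833 rail x,y mm [119.94  -2.31] F rail [ 0.91 -0.65 -0.23] M [ 0.023 -0.044  0.   ] [[0.9815, 0.1916, -0.0001], [0.1916, -0.9815, 0.0], [-0.0001, -0.0001, -1.0]]
```

Released with no force left. Rising straight up and away, then checking.

>>> {"api": "move_arm", "payload": {
  "commands": [
    [0,0,-0.5,0,0,0,0.1],
    [0,0,-1.5,0,0,0,0.1],
    [0,0,-3,0,0,0,0.1],
    [0,0,-5,0,0,0,0.1],
    [0,0,-8,0,0,0,0.1]
  ]
}}

```text
t: 18.3
tcp_pos: [0.5005, 0.1425, 0.2065]
orientation: [[0.981, 0.192, -0.003], [0.192, -0.981, -0.001], [-0.003, 0.0, -1.0]]
force: [0.2, 0.1, -0.2]
finger_gap: 0.0382
finger_force: 0.0
```

>>> {"api": "move_arm", "payload": {
  "commands": [
    [0,2,-3,0,0,0,0.1],
    [-1,5,-6,0,0,0,0.1],
    [-2,9,-6,0,0,0,0.1],
    [-3,13,-6,0,0,0,0.1],
    [-4,17,-6,0,0,0,0.1]
  ]
}}

```text
t: 18.72
tcp_pos: [0.4948, -0.033, 0.2684]
orientation: [[0.981, 0.193, 0.003], [0.193, -0.981, -0.0], [0.003, 0.001, -1.0]]
force: [0.8, -0.3, -0.3]
finger_gap: 0.038
finger_force: 0.0
```

>>> {"api": "move_arm", "payload": {
  "commands": [
    [-1,4,0,0,0,0,0.1],
    [-2,8,0,0,0,0,0.1],
    [-3,11,0,0,0,0,0.1],
    [-3,12,0,0,0,0,0.1],
    [-3,12,0,0,0,0,0.1]
  ]
}}

```text
t: 19.13
tcp_pos: [0.488, -0.1588, 0.2672]
orientation: [[0.983, 0.186, 0.001], [0.186, -0.983, -0.001], [0.0, 0.001, -1.0]]
force: [-0.6, 0.9, -0.6]
finger_gap: 0.0385
finger_force: 0.0
```

Run:
```python
from look import *
p=manip.snapshot("top")[0];q=manip.snapshot("side")[0]
a=cv2.resize(p[235:285,150:250],(600,300),interpolation=cv2.INTER_CUBIC);b=cv2.resize(q[140:190,205:270],(390,300),interpolation=cv2.INTER_CUBIC)
f=np.zeros((600,600,3),np.uint8);f[:300]=a;f[300:,:390]=b
cv2.imwrite("pics/e.png",f[:,:,::-1])
s=manip.observe();print(s["t"],s["tcp_pos"])
```

```text
19.2333 [ 0.48863436 -0.15441908  0.26696325]
```

View pics/e.png

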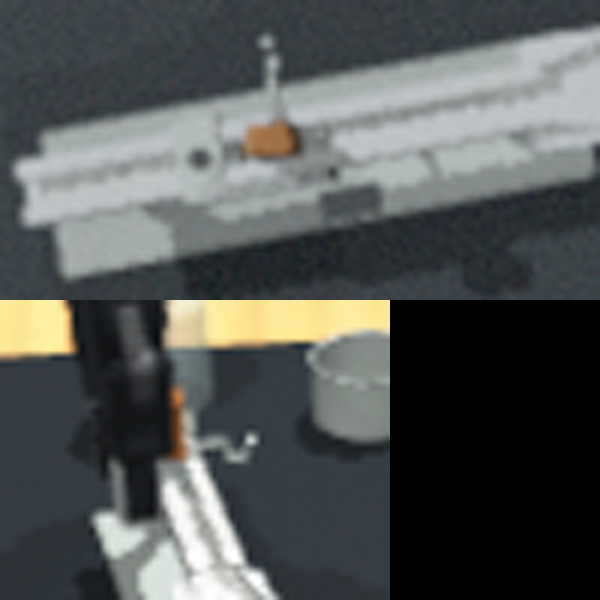

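The hook stands upright in the rail, grip at (270,140). Its distance to the stop screw (200,158) matches the seated position, and the gripper is clear.

```bash
python3 -c "
from cell import manip
print(manip.job_done())"
```

```text
the job is handed in; nothing more can be done
None
```

The trolley hook is in the rail, nose against the buffer and held by the catch. It stayed put when I let go, wrist readings on the rail stayed under about 9 N, and I handed the job in at about 19 s.

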